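# Hold the spring clamp open for the part in the tray

### The arm

A 7-joint arm with a two-finger parallel gripper is mounted at the origin on the work surface. World frame = base frame: x ahead of the robot, y to its left, z up, the work surface at z = 0. Lengths are in m, angles in rad, forces in N, time in s.
With the tool pointing down it reaches from about 0.4 to 0.85 m from the base axis. Payload 4.5 kg.
Tool frame: the origin (TCP) lies midway between the tips of the shut fingers; the grasp point (between the pads) lies 19 mm behind it; x points along the fingers, y is the direction in which the jaws open and shut, and the axes are right-handed (so a half turn about x gives the same grasp; the last joint's range is limited). The gripper opens to 88 mm and grips with 3 to 60 N. Pads are 18 mm wide; open, the fingers measure 123 mm over their backs; the gripper's body (75 mm by 187 mm) begins 45 mm behind the grasp point.
Start: joints at [-1.074, 0.689, -0.195, 1.565, 0.157, 0.902, -0.215], TCP at [0.279, 0.559, 0.217] pointing down, gripper open.
Joint ranges: [-3.01, 3.01], [-0.46, 2.08], [-1.47, 1.51], [0.13, 2.56], [-1, 4.14], [0.04, 2.09], [-2.66, 2.66]. Speed limits (rad/s): [2.57, 2.57, 3.14, 3.14, 3.14, 3.14, 3.14].

### API

Orientations are given as a unit quaternion [x, y, z, w].
In Python, from plant import r gives the robot as it stands.
- The arm moves only by the tool arm_command, never from a script. Its argument "plan" is a list of rows, each a list of 5 numbers: the finger opening in m, from 0 to 0.0881, then the shift along the tool's x, y, z in m, then the turn about the tool's x in rad. In form: [[grip, dx, dy, dz, roll], ...]. A call has 1 to 12 rows; each row shifts and turns the commanded pose from where the row before left it, along the tool's axes as they then stand; what a row does not reach is not made up. A row lasts 1/8 s, in which the tool goes at most 62.5 mm and 10.7 degrees, less where a joint would pass 70% of its speed; a pose out of reach is approached as far as the arm can. A call is refused whole if a number of a shift passes 0.0625 or a number of a turn 0.188, either way. A call with a gripper value outside its range is refused whole. The fingers move at their own pace and stop on an object; "force" is the grip in N (left out, the last holds). Time passes only in rows, so rows that do not move let the fingers close. It gives the time, the measured TCP pose, the force and the opening at its end, in the units of the state.
- r.get_state(): the state, without advancing time (a new reading comes with each control period).
- r.snapshot(name): name is "side" or "top"; returns (picture, depth): 420x560x3 uint8, red, green, blue; 420x560 float32, m along the optical axis (not along the pixel's ray), 0 where there is no reading.
- r.calibration(name): a dict with "fx", "fy", "cx", "cy" (pixels), "k1" (the pictures are not rectified: a ray, as slopes to the right and down, at radius r is drawn at 1 + k1 r^2 times it, then the intrinsics apply), "eye" and "orientation" of the camera in the world. Camera axes: x right, y down, z forward; pixel columns grow to the right and rows downward; lengths in m; the calibration is good to about 2 mm. A picture is of the moment at which its call begins. calibration takes no time and is no camera call.
- r.finish_job(): hands the job in, once; it reports no verdict.
The state is a dict: "clock": time; "q": joint angles; "qd": joint speeds; "joint_torque": joint torques, N m; "tool_pos": TCP position; "eef_rot": TCP orientation; "contact_force": force on the tool from outside, world axes, zero at the start; "moment": the same for the moment, N m; "opening": opening from 0.0 (shut) to 1.0 (fully open).
Only numpy, scipy, OpenCV 4.12 (cv2) and the standard library are available. Lean on these libraries where they do the work, as an engineer would, in place of code of your own. Each camera call takes 0.05 s, during which the arm holds its last target.

### The job

I want to put the salvaged part that lies in the rimmed tray into the spring-jaw clamp: pull the clamp's wooden T-handle out until the slide's pointer stands at the right mark, the mark nearer the jaws if the slim two-eyed link is in the tray, the mark farther from the jaws if the round flanged hub is. Keep hold of the handle and finish while still holding it there, because the spring draws it shut; do not let it snap back, and leave both parts and everything else lying where they are.

Things in the scene. Friction and masses are not known exactly. Their poses are not given: they have to be found in the camera images.
- clamp: Fixed bench clamp of dark steel, bed 300 x 84 x 20 mm with a ledge for the marks along its +y side. Origin on the table surface under the bed, z up. Its own -x is the direction in which the handle is pulled; the fixed jaw is at its +x end (jaw face 64 mm from the origin along x, top 78 mm above the table). The clamp is turned up to 0.3 rad either way from the robot's axes
- slide (a joint): how far the slide with the moving jaw, the T-handle and the pointer is drawn out along the clamp's -x, m: 0 = home (jaws 4 mm apart), stop at 0.095. The spring pulls it home with 3 N at 0 plus 1 N per further 10 mm; it does not stay by itself. The two marks stand 0.031-0.041 and 0.066-0.078 out
- handle (a point): centre of the wooden grip of the T-handle, which travels with the slide: a bar 18 mm thick along the clamp's x, 76 mm long along its y, 30 mm tall, centre 90 mm above the table, on a slimmer post. 31 mm is free under its lower edge, down to the slide's 30 mm wide tongue (top 44 mm above the table); along the clamp's x the bar has over 70 mm free on both sides, so it can be pinched from above with the fingers closing along the clamp's x
- pointer (a point): tip of the slide's steel pointer, which sticks out to the clamp's +y side, 44 mm above the table; axes as the clamp's. It is 90 mm to the jaw side (+x) and 52 mm to the +y side of the handle's centre and moves with it
- near_mark (a point): the mark nearer the jaws, for the link: the pointer-side end of the 4 mm wide brass index on a steel clip on the clamp's ledge, 44 mm above the table, axes as the clamp's. The pointer is at the mark when both have the same x along the clamp. The clip is fixed; where it sits along the ledge differs from start to start
- far_mark (a point): the mark farther from the jaws, for the hub: a like clip with a brass index, described as the other
- tray: the rimmed tray: shallow dark steel tray 160 x 140 mm, 20 mm tall, floor 5 mm thick, fixed, on either side of the clamp. Origin at the centre of its underside
- board: flat wooden board without a rim, 160 x 140 x 5 mm, fixed, on the other side of the clamp. Origin at the centre of its underside. It carries the part that is not wanted now
- link_center (a point): centre of the slim link: aluminium bar 110 mm long, 26 mm wide and 14 mm tall with a round eye at each end, lying flat in the tray or on the board
- hub_center (a point): centre of the round hub: aluminium flange 62 mm across with a 30 mm boss, 32 mm tall, standing on its flange in the tray or on the board
- wrench: loose steel wrench 140 mm, lying behind one of the rests; leave alone
- bush: loose brass flanged bush, 40 mm across, 35 mm tall, in front of a rest; leave alone
- elbow: loose steel pipe elbow, 55 x 55 x 30 mm, in front of a rest; leave alone
- brush: loose brush lying at the front left; leave alone
- screwdriver: loose screwdriver lying at the front right; leave alone
- jar: loose glass jar 70 mm across, 90 mm tall, on the right; leave alone
- mug: loose white mug 80 mm across, 90 mm tall, on the left; leave alone
Mind the look-alikes: they are no part of the job. There is more than one size of the part that bears link_center; the job needs the smaller.

How it is judged:
At the end, for the whole second after the job is handed in: Pointer within 5 mm (along the clamp) of the nearer mark if the link is in the tray, of the farther mark if the hub is; slide still (under 10 mm/s) and held by the fingers (over 2.5 N) through the last second; link and hub still on their tray and board (((horizontal distance between link_center and tray below 0.06 m and horizontal distance between hub_center and board below 0.06 m and x of pointer in the frame of near_mark between -0.005 and 0.005 m) or (horizontal distance between hub_center and tray below 0.06 m and horizontal distance between link_center and board below 0.06 m and x of pointer in the frame of far_mark between -0.005 and 0.005 m)) and velocity of joint slide between -0.01 and 0.01 m/s and contact force between the fingers and slide above 2.5 N); the arm keeps its last pose, push and grip.
It fails at once if the slide snaps back (faster than 0.25 m/s) (velocity of joint slide below -0.25 m/s).
It fails at once if a part is shifted by more than 20 mm (distance of any of link_center, hub_center from where it was at the start of the episode above 0.02 m).
It fails at once if another loose thing is shifted by more than 30 mm (distance of any of wrench, bush, elbow, brush, screwdriver, jar, mug from where it was at the start of the episode above 0.03 m).
It also fails if it takes over 32 s, if anything falls off the work surface, if the arm or the gripper's body presses on something with over 40 N, if the wrist force passes 120 N, or if a joint passes its speed limit or range.

## Working session

There is one attempt and no reset: what is moved stays moved. The work goes in short steps, Python scripts to look and compute and a tool call to move; the robot and the scene stay as the last step left them, time stands still between calls to the robot, and variables do not carry over. Pictures are saved under pics/ and viewed, and the job is handed in when it is done.

Besides the shell and the picture viewer there is one more tool, called after "Call:" as name([rows], argument=value, ...), one row to a line, values as JSON. arm_command: Moves the arm, as the interface text tells. Its arguments: {"type":"object","properties":{"plan":{"type":"array","items":{"type":"array","items":{"type":"number"}}},"force":{"type":"number"}},"required":["plan"]}

```bash
ls; mkdir -p pics
cat > h.py <<'E'
import numpy as np, cv2, pickle
from scipy.spatial.transform import Rotation as R
def cal(c):
    K=np.array([[c['fx'],0,c['cx']],[0,c['fy'],c['cy']],[0,0,1.]]); return K,np.array([c['k1'],0,0,0,0.])
def w(c,d,u,v,depth=None):
    K,D=cal(c); p=cv2.undistortPoints(np.array([[[u,v]]],float),K,D)[0,0]
    z=depth if depth else float(d[int(round(v)),int(round(u))])
    return R.from_quat(c['orientation']).apply([p[0]*z,p[1]*z,z])+c['eye']
def wz(c,u,v,h):
    K,D=cal(c); p=cv2.undistortPoints(np.array([[[u,v]]],float),K,D)[0,0]
    r=R.from_quat(c['orientation']).apply([p[0],p[1],1.]); e=np.array(c['eye']); return e+r*(h-e[2])/r[2]
E
python3 - <<'E'
from plant import r
import cv2,pickle
o={}
for n in("top","side"):
    p,d=r.snapshot(n);c=r.calibration(n);o[n]=(p,d,c);cv2.imwrite(f"pics/{n}0.png",p[:,:,::-1]);print(n,c)
pickle.dump(o,open("o0.pkl","wb"));print(r.get_state())
E
```

```text
pics
top {'fx': 404.3857404845654, 'fy': 404.3857404845654, 'cx': 277.98876087671675, 'cy': 209.87978988671816, 'k1': -0.08256370563750876, 'eye': array([ 0.42984117, -0.00509632,  1.11312529]), 'orientation': array([ 0.70706463, -0.70534774,  0.03116025, -0.03966364])}
side {'fx': 394.55338569877796, 'fy': 394.55338569877796, 'cx': 283.5483263121434, 'cy': 204.26584962093014, 'k1': -0.11501183194612277, 'eye': array([ 0.15373916, -0.95592514,  0.8298097 ]), 'orientation': array([ 0.87599422, -0.17158557,  0.07770243, -0.44402123])}
{'clock': 0.1, 'q': array([-1.0742059 ,  0.68990346, -0.19450657,  1.56621198,  0.15727879,
        0.90251216, -0.21513936]), 'qd': array([ 0.00050313, -0.00274649, -0.00089169, -0.00439591,  0.00064032,
        0.00204023, -0.00186374]), 'joint_torque': array([-3.48298483e-03, -5.28497386e+01, -1.27144977e+00, -1.53839368e+01,
       -5.25202369e-02,  1.96349443e-03,  2.96630799e-05]), 'tool_pos': array([0.27880641, 0.5587011 , 0.21589531]), 'eef_rot': array([ 0.16158664,  0.68835558, -0.16273618,  0.68816662]), 'contact_force': array([0.6248348 , 0.23153894, 0.83032965]), 'moment': array([ 0.04201905, -0.00090533,  0.01559789]), 'opening': 1.0060647897824775}
```

View pics/top0.png

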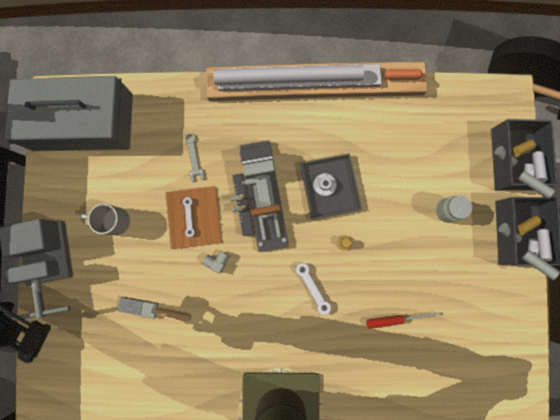

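View pics/side0.png

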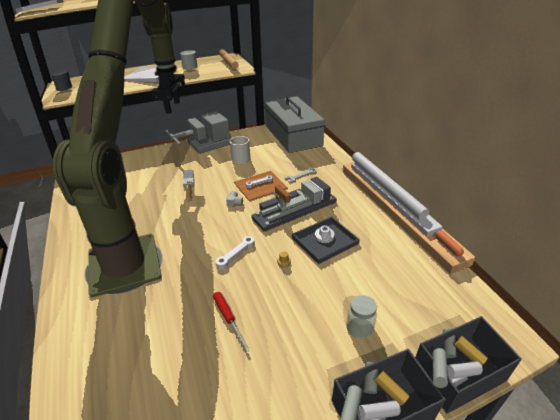

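The top picture shows the round hub in the dark rimmed tray at about (325,184). The small link is on the wooden board at (188,217), and a larger look-alike link lies loose at (313,288). The clamp is at (262,200), with its handle at (266,210). Hub in the tray means the far mark. I'll check this in close crops.

Run:
```python
import pickle,cv2
o=pickle.load(open("o0.pkl","rb"))
p=o['top'][0][130:260,160:370,::-1]
cv2.imwrite("pics/tc.png",cv2.resize(p,None,fx=3.8,fy=3.8,interpolation=cv2.INTER_CUBIC))
p=o['top'][0][135:255,220:300,::-1]
cv2.imwrite("pics/tc2.png",cv2.resize(p,None,fx=5,fy=5,interpolation=cv2.INTER_CUBIC))
p=o['side'][0][165:265,225:365,::-1]
cv2.imwrite("pics/sc.png",cv2.resize(p,None,fx=5.5,fy=5.5,interpolation=cv2.INTER_CUBIC))
```

```text
(no output)
```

View pics/tc.png

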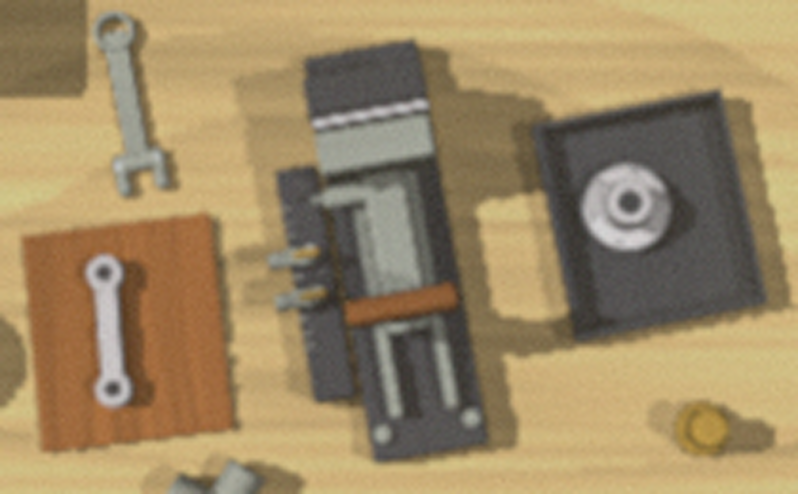

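View pics/tc2.png

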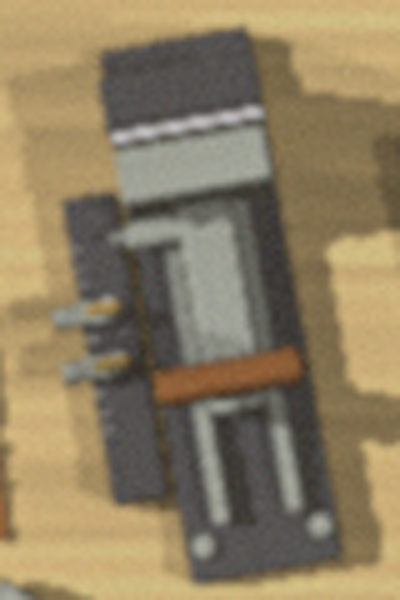

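View pics/sc.png

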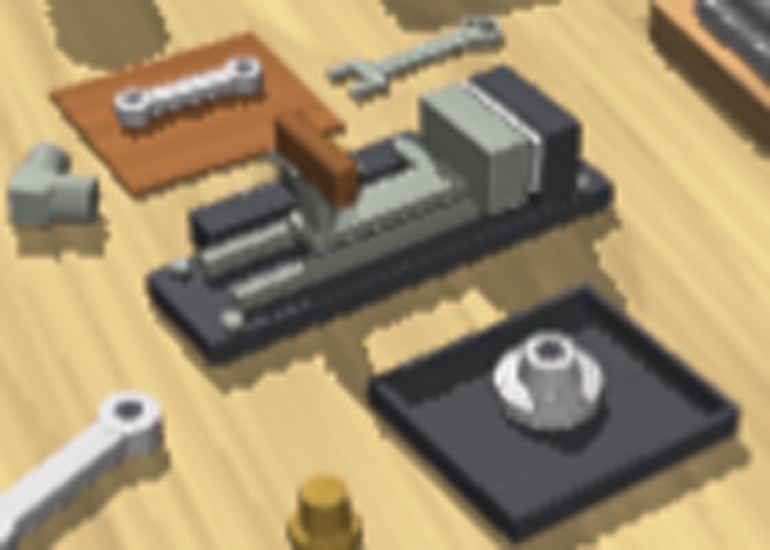

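Run:
```python
import pickle,cv2,numpy as np
from h import *
p,d,c=pickle.load(open("o0.pkl","rb"))['top']
f=lambda x,y:((x+.5)/5-.5+220,(y+.5)/5-.5+135)
pts=dict(hL=(154,388,.105),hR=(301,362,.105),bedFL=(196,580,.02),bedFR=(340,555,.02),bedBRtop=(245,30,.078),ptr=(112,237,.044),near=(122,304,.044),far=(130,358,.044),ledgeF=(112,503,None),ledgeB=(66,203,None),jawL=(103,52,.078))
for k,(x,y,h) in pts.items():
    u,v=f(x,y); q=w(c,d,u,v); print(k,np.round([u,v],1),'depth',q.round(4),'plane',wz(c,u,v,h).round(4) if h else '')
# wooden grip mask
s=cv2.cvtColor(p,cv2.COLOR_RGB2HSV); m=np.zeros(p.shape[:2],bool); 
X=[]
for v in range(195,225):
  for u in range(240,290):
    q=w(c,d,u,v)
    if q[2]>.095 and s[v,u,1]>120: X.append(wz(c,u,v,.105))
X=np.array(X)[:,:2].astype(np.float32); rr=cv2.minAreaRect(X); print(len(X),X.mean(0),rr)
mu=X.mean(0);U,S,V=np.linalg.svd(X-mu);print(V[0],np.arctan2(V[0][1],V[0][0]))
# steel slide highlights; tray, hub
for n,u,v in(('hub',325,184),('link',188,217)): print(n,w(c,d,u,v))
from plant import r
st=r.get_state();print(R.from_quat(st['eef_rot']).as_matrix().round(3))
```

```text
hL [250.4 212.2] depth [0.535  0.0847 0.0016] plane [0.5252 0.0764 0.105 ]
hR [279.8 207. ] depth [0.5478 0.0033 0.0179] plane [0.5385 0.0027 0.105 ]
bedFL [258.8 250.6] depth [0.4294 0.0598 0.0173] plane [0.4294 0.0596 0.02  ]
bedFR [287.6 245.6] depth [ 0.4433 -0.0182 -0.0038] plane [ 0.4431 -0.018   0.02  ]
bedBRtop [268.6 140.6] depth [0.7332 0.0349 0.0184] plane [0.7167 0.0327 0.078 ]
ptr [242. 182.] depth [0.6121 0.1046 0.0451] plane [0.6123 0.1047 0.044 ]
near [244.  195.4] depth [0.5782 0.1004 0.028 ] plane [0.576  0.0989 0.044 ]
far [245.6 206.2] depth [0.549  0.096  0.0254] plane [0.547  0.0943 0.044 ]
ledgeF [242.  235.2] depth [ 0.4715  0.1076 -0.0014] plane 
ledgeB [232.8 175.2] depth [0.6341 0.132  0.0262] plane 
jawL [240.2 145. ] depth [0.7252 0.1156 0.0017] plane [0.7049 0.1073 0.078 ]
187 [0.5312718  0.03972226] ((0.5313620567321777, 0.03963377699255943), (0.01681503839790821, 0.07525046169757843), 11.474754333496094)
[ 0.18502964 -0.98273295] -1.3846943
hub [ 0.60902012 -0.11880607  0.03254547]
link [0.51968891 0.253779   0.02063043]
[[-0.001  0.446  0.895]
 [-0.002  0.895 -0.446]
 [-1.    -0.002  0.   ]]
```

Both crops confirm the choice: the hub is in the tray, so I need the far mark, which is the lower brass index at pixel (245.6,206). The handle measures (0.531, 0.040) with a 17x75 mm top, matching the given size. The clamp is turned about 0.185 rad. Next I turn the tool and move over the handle.

Call:
arm_command([
  [0.088,0,0,0,0.1844],
  [0.088,0,0,0,0.1844],
  [0.088,0,0,0,0.1844],
  [0.088,0,0,0,0.1844],
  [0.088,0,0,0,0.1844],
  [0.088,0,0.015,0.055,0],
  [0.088,0,0.015,0.055,0],
  [0.088,0,0.015,0.055,0],
  [0.088,0,0.015,0.055,0],
  [0.088,0,0.015,0.055,0],
  [0.088,0,0.015,0.055,0],
  [0.088,0,0.015,0.055,0],
], force=30)

```text
clock: 1.6
tool_pos: [0.4539, 0.1987, 0.2165]
eef_rot: [0.451, 0.544, -0.451, 0.544]
contact_force: [-0.1, 0.6, 0.3]
opening: 1.003
```

```bash
cat > t.py <<'E'
from plant import r
from h import *
import sys
st=r.get_state();M=R.from_quat(st['eef_rot']).as_matrix()
t=np.array([float(a) for a in sys.argv[1:4]])
print('clock',st['clock'],'pos',st['tool_pos'].round(4),'open',round(st['opening']*.088,4),'F',st['contact_force'].round(1),'yaw of y',np.arctan2(M[1,1],M[0,1]).round(4),'toolx',M[:,0].round(3))
print('delta tool',(M.T@(t-st['tool_pos'])).round(4))
E
python3 t.py .5313 .0397 .15
```

```text
clock 1.6 pos [0.4539 0.1987 0.2165] open 0.0883 F [-0.1  0.6  0.3] yaw of y 0.1864 toolx [-0.  0. -1.]
delta tool [0.0665 0.0467 0.1706]
```

Call:
arm_command([
  [0.088,0.01,0.0157,0.057,0],
  [0.088,0.02,0.0157,0.057,0],
  [0.088,0.02,0.0157,0.057,0],
  [0.088,0.016,0,0,0],
  [0.088,0,0,0,0],
])

```text
clock: 2.22
tool_pos: [0.5302, 0.0404, 0.1494]
eef_rot: [0.451, 0.545, -0.452, 0.543]
contact_force: [0.3, 0.8, -0.2]
opening: 0.996
```

```bash
python3 t.py .5313 .0397 .071
python3 - <<'E'
from plant import r
import cv2,pickle
p,d=r.snapshot("side");cv2.imwrite("pics/s1.png",cv2.resize(p[120:280,200:400,::-1],None,fx=3.7,fy=3.7,interpolation=cv2.INTER_CUBIC))
E
```

```text
clock 2.225 pos [0.5302 0.0404 0.1494] open 0.0876 F [ 0.3  0.8 -0.2] yaw of y 0.1849 toolx [-0.003 -0.    -1.   ]
delta tool [0.0784 0.0012 0.0009]
```

View pics/s1.png

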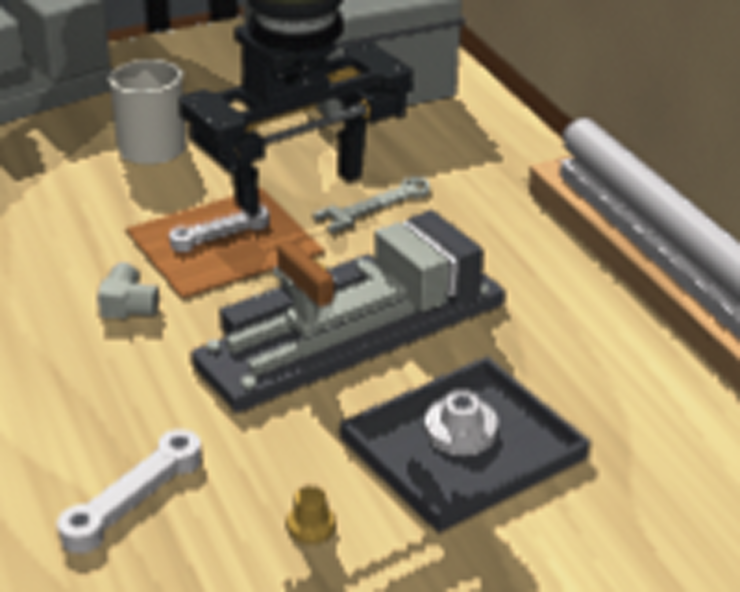

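The side view shows the open fingers above the handle, at crop (245,200) and (350,170), one on each side of the grip at (305,275). I descend and close.

Call:
arm_command([
  [0.088,0.03,0.0012,0.0009,0],
  [0.088,0.03,0,0,0],
  [0.088,0.018,0,0,0],
  [0.088,0,0,0,0],
  [0.03,0,0,0,0],
  [0.01,0,0,0,0],
  [0.005,0,0,0,0],
  [0.005,0,0,0,0],
  [0.005,0,0,0,0],
  [0.005,0,0,0,0],
], force=40)

```text
clock: 3.52
tool_pos: [0.5327, 0.0403, 0.0726]
eef_rot: [0.451, 0.544, -0.451, 0.544]
contact_force: [1.1, -0.7, 0.2]
opening: 0.337
```

```bash
python3 t.py .5313 .0397 .071
```

```text
clock 3.525 pos [0.5327 0.0403 0.0726] open 0.0296 F [ 1.1 -0.7  0.2] yaw of y 0.186 toolx [-0.  0. -1.]
delta tool [ 0.0016 -0.0015  0.0004]
```

Still closing (30 mm open).

Call:
arm_command([
  [0.005,0,0,0,0],
  [0.005,0,0,0,0],
  [0.005,0,0,0,0],
])

```text
clock: 3.9
tool_pos: [0.5328, 0.0404, 0.0726]
eef_rot: [0.452, 0.544, -0.451, 0.544]
contact_force: [-0.2, -0.1, -1.1]
opening: 0.201
```

```bash
python3 t.py .5313 .0397 .071
```

```text
clock 3.9 pos [0.5328 0.0404 0.0726] open 0.0177 F [-0.2 -0.1 -1.1] yaw of y 0.1859 toolx [ 0.  0. -1.]
delta tool [ 0.0016 -0.0016  0.0004]
```

Closed on 18 mm, which matches the bar. I pull along -y of the tool, 55 mm first.

Call:
arm_command([
  [0.005,0,-0.002,0,0],
  [0.005,0,-0.005,0,0],
  [0.005,0,-0.005,0,0],
  [0.005,0,-0.006,0,0],
  [0.005,0,-0.006,0,0],
  [0.005,0,-0.006,0,0],
  [0.005,0,-0.006,0,0],
  [0.005,0,-0.006,0,0],
  [0.005,0,-0.006,0,0],
  [0.005,0,-0.005,0,0],
  [0.005,0,-0.002,0,0],
  [0.005,0,0,0,0],
])

```text
clock: 5.4
tool_pos: [0.481, 0.0309, 0.0726]
eef_rot: [0.453, 0.543, -0.45, 0.545]
contact_force: [7.5, 2.0, -9.5]
opening: 0.2
```

```bash
python3 t.py .5328 .0404 .0726
python3 - <<'E'
from plant import r
import cv2,pickle
o={}
for n in("top","side"):
    p,d=r.snapshot(n);c=r.calibration(n);o[n]=(p,d,c)
pickle.dump(o,open("o1.pkl","wb"))
p=o['top'][0][165:240,215:300,::-1];a=cv2.resize(p,None,fx=7,fy=7,interpolation=cv2.INTER_CUBIC)
cv2.imwrite("pics/t2.png",a)
p=o['side'][0][165:240,250:350,::-1];cv2.imwrite("pics/s2.png",cv2.resize(p,None,fx=7,fy=7,interpolation=cv2.INTER_CUBIC))
E
```

```text
clock 5.4 pos [0.481  0.0309 0.0726] open 0.0176 F [ 7.5  2.  -9.5] yaw of y 0.1864 toolx [ 0.005  0.001 -1.   ]
delta tool [0.0003 0.0527 0.0003]
```

View pics/t2.png

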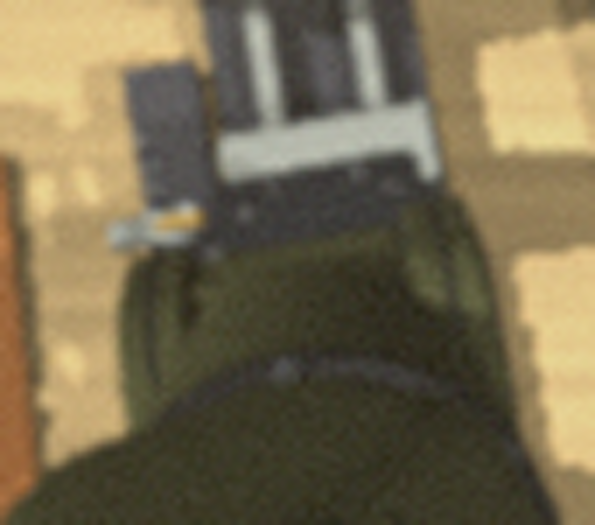

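View pics/s2.png

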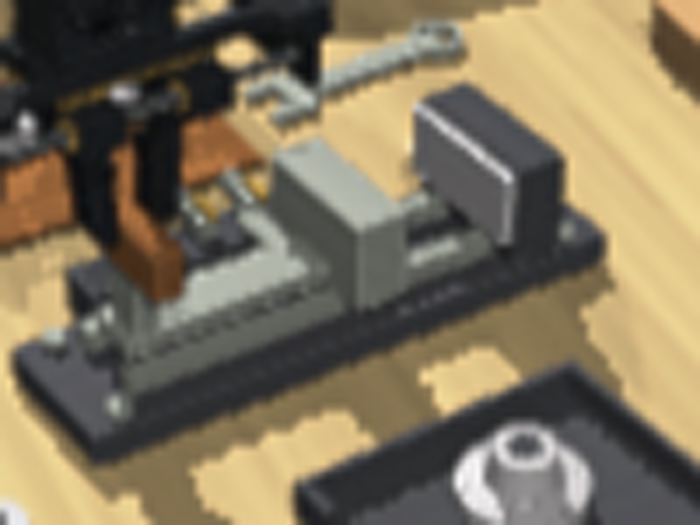

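The slide is out about 53 mm and the grip is holding: reaction 7.8 N, close to the expected 8.3 N spring. The top view is now hidden by the arm except for the near index. I'll refine the pointer-to-far-mark distance from the first, unobstructed pictures.

Run:
```python
import pickle
from h import *
o=pickle.load(open("o0.pkl","rb"));p,d,c=o['top']
s=cv2.cvtColor(p,cv2.COLOR_RGB2HSV)
cx=np.array([np.cos(.186),np.sin(.186)]);cy=np.array([-cx[1],cx[0]])
H=np.array([.5313,.0397])
def cc(u,v,h=.044):
    q=wz(c,u,v,h)[:2]-H; return round(1000*(q@cx),1),round(1000*(q@cy),1)
m=((s[...,1]>110)&(s[...,0]>12)&(s[...,0]<28)).astype(np.uint8)
print(m[188:214,232:252]) 
# bright steel pointer
for v in range(176,192): print(v,[f"{p[v,u].mean():.0f}" for u in range(238,256)])
im=p[172:216,226:262,::-1]; cv2.imwrite("pics/z.png",cv2.resize(im,None,fx=13,fy=13,interpolation=cv2.INTER_NEAREST))
for n,(u,v) in dict(ptr=(242,182),near=(244,195.4),far=(245.6,206.2)).items(): print(n,cc(u,v))
```

```text
[[0 0 0 0 0 0 0 0 0 0 0 0 0 0 0 0 0 0 0 0]
 [0 0 0 0 0 0 0 0 0 0 0 0 0 0 0 0 0 0 0 0]
 [0 0 0 0 0 0 0 0 0 0 0 0 0 0 0 0 0 0 0 0]
 [0 0 0 0 0 0 0 0 0 0 0 0 0 0 0 0 0 0 0 0]
 [0 0 0 0 0 0 0 0 0 0 0 0 0 0 0 0 0 0 0 0]
 [0 0 0 0 0 0 0 0 0 0 0 0 0 0 0 0 0 0 0 0]
 [0 0 0 0 0 0 0 0 0 0 0 0 0 0 0 0 0 0 0 0]
 [0 0 0 0 0 0 0 0 0 0 0 0 0 0 0 0 0 0 0 0]
 [0 0 0 0 0 0 0 1 1 1 1 1 0 0 0 0 0 0 0 0]
 [0 0 0 0 0 0 1 0 0 0 0 0 0 0 0 0 0 0 0 0]
 [0 0 0 0 0 0 0 0 0 0 0 0 0 0 0 0 0 0 0 0]
 [0 0 0 0 0 0 0 0 0 0 0 0 0 0 0 0 0 0 0 0]
 [0 0 0 0 0 0 0 0 0 0 0 0 0 0 0 0 0 0 0 0]
 [0 0 0 0 0 0 0 0 0 0 0 0 0 0 0 0 0 0 0 0]
 [0 0 0 0 0 0 0 0 0 0 0 0 0 0 0 0 0 0 0 0]
 [0 0 0 0 0 0 0 0 0 0 0 0 0 0 0 0 0 0 0 0]
 [0 0 0 0 0 0 0 0 0 0 0 0 0 0 0 0 0 0 0 0]
 [0 0 0 0 0 0 0 0 0 0 0 0 0 0 0 0 0 0 0 0]
 [0 0 0 0 0 0 0 0 0 0 0 0 0 0 0 0 0 0 0 0]
 [0 0 0 0 0 0 0 0 0 1 1 1 1 1 0 0 0 0 0 0]
 [0 0 0 0 0 0 0 0 0 1 0 0 0 0 0 0 0 0 0 0]
 [0 0 0 0 0 0 0 0 0 0 0 0 0 0 0 0 0 0 0 1]
 [0 0 0 0 0 0 0 0 0 0 0 0 0 0 0 0 0 0 1 1]
 [0 0 0 0 0 0 0 0 0 0 0 0 0 0 0 0 0 0 1 1]
 [0 0 0 0 0 0 0 0 0 0 0 0 0 0 0 0 0 0 1 1]
 [0 0 0 0 0 0 0 0 0 0 0 0
[... 1332 characters left out ...]
87 ['85', '81', '80', '91', '82', '85', '75', '65', '59', '56', '76', '77', '75', '71', '76', '107', '132', '136']
188 ['85', '84', '85', '79', '82', '83', '75', '63', '61', '60', '70', '83', '77', '69', '78', '104', '131', '130']
189 ['81', '78', '85', '83', '81', '80', '79', '69', '62', '67', '73', '79', '81', '67', '73', '105', '129', '126']
190 ['80', '79', '81', '82', '83', '85', '81', '72', '60', '66', '69', '81', '77', '75', '78', '94', '126', '131']
191 ['84', '83', '87', '82', '84', '82', '80', '71', '66', '66', '73', '78', '80', '71', '69', '91', '118', '129']
ptr (np.float64(91.6), np.float64(48.9))
near (np.float64(54.9), np.float64(49.9))
far (np.float64(25.5), np.float64(50.7))
```

View pics/z.png

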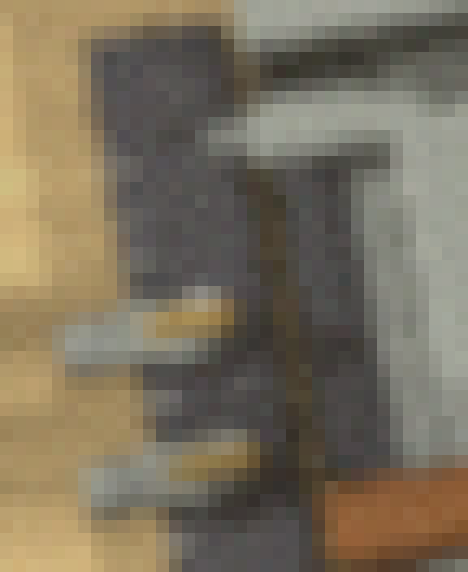

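Call:
arm_command([
  [0.005,0,-0.003,0,0],
  [0.005,0,-0.004,0,0],
  [0.005,0,-0.004,0,0],
  [0.005,0,-0.0025,0,0],
  [0.005,0,0,0,0],
  [0.005,0,0,0,0],
  [0.005,0,0,0,0],
])

```text
clock: 6.38
tool_pos: [0.4688, 0.0287, 0.0726]
eef_rot: [0.453, 0.543, -0.449, 0.546]
contact_force: [9.1, 2.7, -12.0]
opening: 0.202
```

```bash
python3 t.py .5328 .0404 .0726
python3 - <<'E'
from plant import r
import pickle
from h import *
o={}
for n in("top","side"):
    p,d=r.snapshot(n);c=r.calibration(n);o[n]=(p,d,c)
pickle.dump(o,open("o2.pkl","wb"))
p,d,c=o['side'];a=cv2.resize(p[170:230,250:350,::-1],None,fx=8,fy=8,interpolation=cv2.INTER_CUBIC);cv2.imwrite("pics/s3.png",a)
# predicted side pixels of pointer and far mark
K,D=cal(c);Rc=R.from_quat(c['orientation']).inv()
cx=np.array([np.cos(.186),np.sin(.186),0]);cy=np.array([-cx[1],cx[0],0]);H=np.array([.5313,.0397,.044])
for n,a in(('far',25.5),('near',54.9),('ptr',91-66)):
    P=H+cx*a/1e3+cy*.051; q=cv2.projectPoints(Rc.apply(P-c['eye'])[None],np.zeros(3),np.zeros(3),K,D)[0].ravel();print(n,q.round(1),((q-[250,170])*8).round())
E
```

```text
clock 6.375 pos [0.4688 0.0287 0.0726] open 0.0178 F [  9.1   2.7 -12. ] yaw of y 0.1865 toolx [ 0.006  0.002 -1.   ]
delta tool [0.0004 0.0651 0.0004]
far [280.6 194.7] [245. 198.]
near [287.7 192. ] [302. 176.]
ptr [280.5 194.7] [244. 198.]
```

View pics/s3.png

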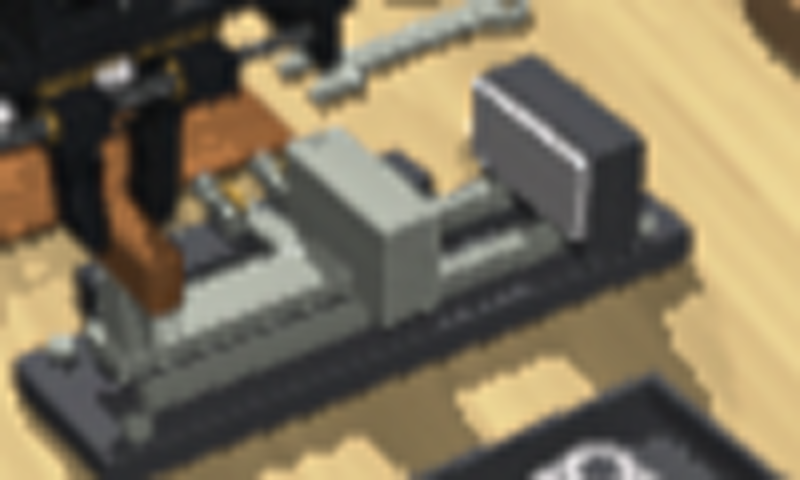

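Run:
```python
import pickle
from h import *
p,d,c=pickle.load(open("o2.pkl","rb"))['side']
K,D=cal(c);Rc=R.from_quat(c['orientation']).inv()
cx=np.array([np.cos(.186),np.sin(.186),0]);cy=np.array([-cx[1],cx[0],0]);H=np.array([.5313,.0397,.044])
pr=lambda P:cv2.projectPoints(Rc.apply(P-c['eye'])[None],np.zeros(3),np.zeros(3),K,D)[0].ravel()
a=cv2.resize(p[184:206,268:300,::-1],None,fx=18,fy=18,interpolation=cv2.INTER_CUBIC)
b=a.copy()
for X in(15.5,20.5,25.5,30.5,35.5):
    e=[tuple(int(t) for t in ((pr(H+cx*X/1e3+cy*Y)-[268,184]+.5)*18)) for Y in(.04,.052,.08)]
    cv2.line(b,e[0],e[2],(0,0,255) if X==25.5 else (255,0,0),1); cv2.circle(b,e[1],4,(0,255,0),1)
cv2.imwrite("pics/s4.png",np.vstack([a[:],b])[:])
print(a.shape)
```

```text
(396, 576, 3)
```

View pics/s4.png

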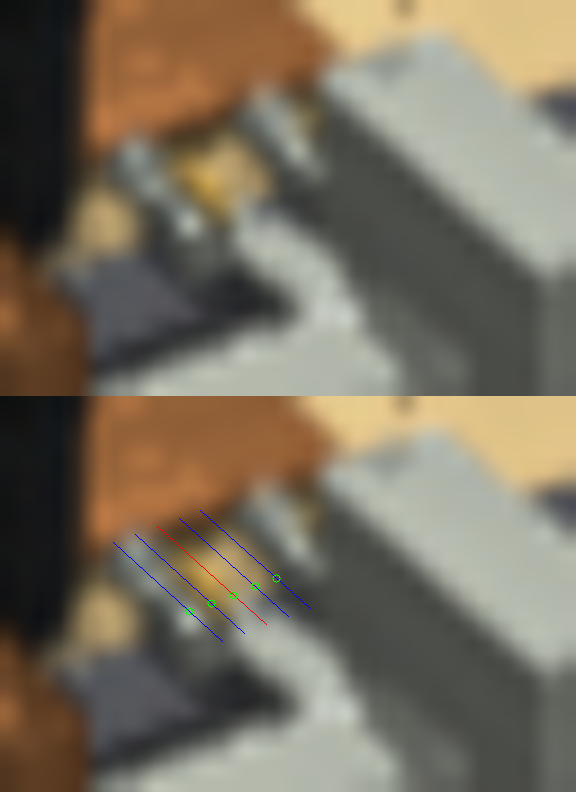

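Run:
```python
import pickle
from h import *
cx=np.array([np.cos(.186),np.sin(.186),0]);cy=np.array([-cx[1],cx[0],0]);H=np.array([.5313,.0397,0])
G=[]
for f in("o0","o1","o2"):
    p,d,c=pickle.load(open(f+".pkl","rb"))['side']
    K,D=cal(c)
    # resample: plane z=.044 rectified clamp-frame map, 0.5mm per px, x 0..110 , y 30..75
    Rc=R.from_quat(c['orientation']).inv()
    for h in(.044,.078):
        xs=np.arange(120,-5,-.25) if h==.044 else np.arange(150,0,-.25)
        ys=np.arange(75,25,-.25) if h==.044 else np.arange(50,-50,-.25)
        P=H+xs[:,None,None]/1e3*cx+ys[None,:,None]/1e3*cy+[0,0,h]
        q=cv2.projectPoints(Rc.apply((P-c['eye']).reshape(-1,3)),np.zeros(3),np.zeros(3),K,D)[0].reshape(len(xs),len(ys),2).astype(np.float32)
        im=cv2.remap(p,q[...,0],q[...,1],cv2.INTER_CUBIC)[:,:,::-1].copy()
        for k in range(len(xs)):
            if xs[k]%10==0: im[k,:8]=(0,0,255)
            if xs[k]==25.5 and h==.044: im[k,::4]=(0,255,255)
        G.append(im)
g=np.hstack(G[0::2]); cv2.imwrite("pics/r44.png",g);print(g.shape)
g=np.hstack([cv2.resize(x,None,fx=.65,fy=.65) for x in G[1::2]]); cv2.imwrite("pics/r78.png",g);print(g.shape)
```

```text
(500, 600, 3)
(390, 780, 3)
```

View pics/r44.png

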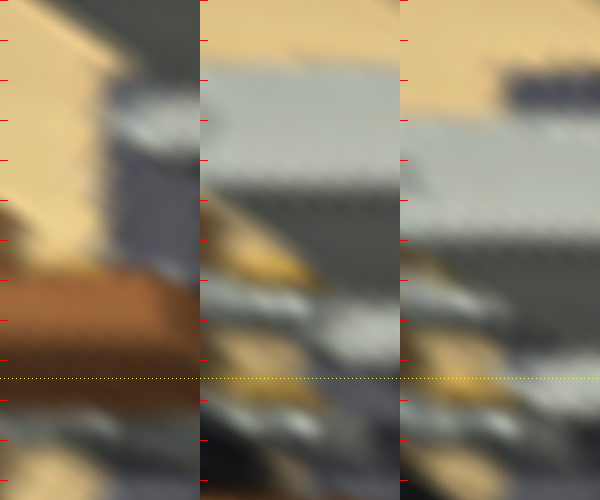

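View pics/r78.png

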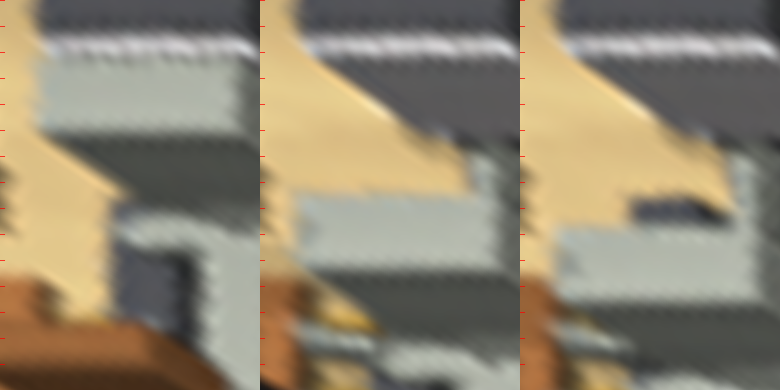

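In the side picture rectified to the 44 mm plane (right panel), the pointer's centreline is at row about 385 and the far brass index at about 388. At 4 px/mm the offset is under 1 mm. Travel is 65.1 mm from the TCP and about 65 mm from the picture, against a target of about 66 mm, so it is well inside 5 mm. I check that it is still, then hand in.

Call:
arm_command([
  [0.005,0,-0.0005,0,0],
  [0.005,0,0,0,0],
  [0.005,0,0,0,0],
  [0.005,0,0,0,0],
])

```text
clock: 6.98
tool_pos: [0.4686, 0.0287, 0.0726]
eef_rot: [0.453, 0.543, -0.449, 0.546]
contact_force: [9.5, 1.1, -13.1]
opening: 0.201
```

```bash
python3 t.py .5328 .0404 .0726; python3 -c "
from plant import r
print(abs(r.get_state()['qd']).max()); print(r.finish_job())"
```

```text
clock 6.975 pos [0.4686 0.0287 0.0726] open 0.0177 F [  9.5   1.1 -13.1] yaw of y 0.1865 toolx [ 0.007  0.002 -1.   ]
delta tool [0.0005 0.0652 0.0004]
0.0016702279246694964
the job is handed in; nothing more can be done
None
```

The round flanged hub was in the rimmed tray and the small link was on the board, so I pulled the T-handle out to the far mark. I handed the job in at 7.0 s with the gripper still holding it; no verdict is reported.

- **Position:** the slide is out 65.2 mm by the tool position, against a mark distance of about 66 mm from the first top picture. The side picture, rectified to the pointer's height and taken just before a final 0.5 mm nudge, showed the pointer within about 1 mm of the far index. The limit is 5 mm.
- **Hold:** the fingers are closed on 17.7 mm at 40 N grip, about the bar's 18 mm. The reaction along the pull is about 9.5 N, as the spring should give, and the joints were still (under 0.002 rad/s).
- **Disagreements:**
    - My first overlay on the raw side picture suggested an offset of about 2–4 mm. The rectified view, with both points at the same height, removed it.
    - There was also a vertical force of about 13 N on the wrist that I did not explain. It is far below the 120 N limit.
- **Not checked:** I took no final picture of the loose things. The arm only passed above them, and its only contact was with the handle.

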